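# Load the second tea glass and hold the tea tray level

## Task

Take the tea glass from the freely turning lazy Susan and set it down upright on the empty cork coaster of the brass tea tray. Then lift the tray by its wooden handle, keeping it level so that both glasses stay on their coasters, and finish holding it still in the air, about 12 cm above the table, ready to be handed over. Do not let go at the end, and leave everything else as it is.

Things in the scene. Friction and masses are not known exactly. Their poses are not given: they have to be found in the camera images.
- tray: loose brass tea tray, 250 mm (x) by 150 mm (y), 0.45 kg. Origin: centre of its underside, z up. Floor 8 mm thick, rim 16 mm high. A rigid arched handle stands over its middle in its y-z plane: 8 mm rods at y = -64 and +64 mm, leaning in above 95 mm to a wooden grip bar, top at 135 mm. Flat cork coasters, 76 mm across, at x = +75 mm (empty at first) and x = -75 mm (holds a glass)
- coaster_empty (a point): centre of the empty cork coaster, on the tray's floor, 75 mm along +x from the tray's middle; axes as the tray's
- coaster_taken (a point): centre of the other cork coaster, on which the first glass already stands; axes as the tray's
- tray_grip (a point): middle of the dark wooden grip bar of the tray's handle, 127 mm above the tray's underside and above its centre of mass when both coasters are loaded. The bar runs along the tray's y axis, 90 mm long, 16 mm wide (x) and 16 mm high; axes as the tray's
- glass_b: empty clear tulip tea glass that stands on the lazy Susan, to be moved. 86 mm high, hollow, wall 3 mm; outer diameter 44 mm at the foot, 54 mm at 18 mm height, 47 mm at the waist (46 mm height), 58 mm at the rim; 0.11 kg. Origin: centre of its underside, z up. Stiff: best gripped 60 to 66 mm above its foot (52 mm across there) with 25 to 40 N, so that the rim stays clear of the gripper's body
- glass_a: an identical tea glass, already standing on the taken coaster of the tray. Origin: centre of its underside, z up
- susan: round wooden lazy Susan, 270 mm in diameter, top 30 mm above the table. It stays in its place but turns freely about its vertical centre axis at a light touch. Origin: on that axis at table height; the glass stands about 75 mm from the axis, the sugar bowl across from it
- sugar_bowl: lidded ceramic sugar bowl on the lazy Susan, 84 mm in diameter, 79 mm high with its knob, loose; origin: centre of its underside. To be left upright on the lazy Susan (it may ride round with it)
- dice_tower: clear acrylic dice tower, 90 by 80 mm, 160 mm high, at the robot's right; origin: centre of its underside. Bystander
- teapot: steel teapot, 128 mm in diameter, 136 mm high, with spout and handle, at the robot's left; origin: centre of its underside. Bystander
- jam_jar: amber glass jam jar, 70 mm in diameter, 90 mm high, beyond the middle at the right; origin: centre of its underside. Bystander
Things that resemble listed ones, but are neither listed nor needed, are in the scene too. What is shaped like the sugar_bowl but green, pink or red is not meant.

How it is judged (in metres and radians):
On the way, in this order (a step that is already met when the one before it is completed fails the run):
1. the glass is lifted clear of the lazy Susan in the fingers (height (world z) of glass_b above 0.045 m and contact force between the fingers and glass_b above 1 N and contact force between glass_b and susan below 0.05 N and angle between glass_b's own z axis and vertical below 0.35 rad), for 0.1 s.
2. still held, the glass is brought down over the empty coaster to within 15 mm of the tray's floor (not dropped) (horizontal distance between glass_b and coaster_empty below 0.025 m and z of glass_b in the frame of tray below 0.023 m and contact force between the fingers and glass_b above 1 N and angle between glass_b's own z axis and vertical below 0.2 rad), for 0.02 s.
3. both glasses stand released on their coasters, with the tray still on the table (horizontal distance between glass_b and coaster_empty below 0.018 m and angle between each of glass_b, glass_a's own z axis and vertical below 0.12 rad and z of glass_b in the frame of tray between 0.003 and 0.014 m and horizontal distance between glass_a and coaster_taken below 0.018 m and z of glass_a in the frame of tray between 0.003 and 0.014 m and contact force between the fingers and glass_b below 0.1 N and height (world z) of tray below 0.006 m and linear speed of glass_b below 0.03 m/s), for 0.2 s.
4. the tray hangs level from the handle, clear of the table (height (world z) of tray above 0.04 m and angle between tray's own z axis and vertical below 0.12 rad and contact force between the fingers and tray above 1 N), for 0.2 s.
At the end, for the whole second after the job is handed in: Held by its handle, the tray hangs with its underside 9 to 17 cm above the table, level within 5 degrees, still, resting on nothing else. Both glasses stand upright within 20 mm of their coaster centres, untouched by the fingers; the sugar bowl stands on the lazy Susan (height (world z) of tray between 0.09 and 0.17 m and angle between tray's own z axis and vertical below 0.09 rad and linear speed of tray below 0.03 m/s and angular speed of tray below 0.2 rad/s and contact force between the fingers and tray above 1 N and contact force between tray and susan below 0.05 N and contact force between tray and sugar_bowl below 0.05 N and contact force between tray and dice_tower below 0.05 N and contact force between tray and teapot below 0.05 N and contact force between tray and jam_jar below 0.05 N and horizontal distance between glass_b and coaster_empty below 0.02 m and angle between each of glass_b, glass_a's own z axis and vertical below 0.12 rad and z of glass_b in the frame of tray between 0.003 and 0.014 m and horizontal distance between glass_a and coaster_taken below 0.02 m and z of glass_a in the frame of tray between 0.003 and 0.014 m and linear speed of each of glass_b, glass_a below 0.04 m/s and contact force between the fingers and glass_a below 0.05 N and contact force between the fingers and glass_b below 0.05 N and angle between sugar_bowl's own z axis and vertical below 0.1 rad and horizontal distance between sugar_bowl and susan below 0.11 m); the arm keeps its last pose, push and grip.
It fails at once if the tray is tipped by more than 12 degrees (angle between tray's own z axis and vertical above 0.21 rad).
It fails at once if a tea glass tips over (more than 35 degrees) (angle between any of glass_a, glass_b's own z axis and vertical above 0.6 rad).
It fails at once if the sugar bowl is tipped or leaves the lazy Susan (angle between sugar_bowl's own z axis and vertical above 0.4 rad or horizontal distance between sugar_bowl and susan above 0.12 m).
It fails at once if a bystander is moved by more than 3 cm (distance of any of dice_tower, teapot, jam_jar from where it was at the start of the episode above 0.03 m).
It also fails if it takes over 62 s, if anything falls off the work surface, if the arm or the gripper's body presses on something with over 40 N, if the wrist force passes 120 N, or if a joint passes its speed limit or range.

## Robot

A 7-joint arm with a two-finger parallel gripper is mounted at the origin on the work surface. World frame = base frame: x ahead of the robot, y to its left, z up, the work surface at z = 0. Lengths are in mm, angles in degrees, forces in N, time in s.
With the tool pointing down it reaches from about 425 to 825 mm from the base axis. Payload 3.6 kg.
Tool frame: the origin (TCP) lies at the very end of the fingers, on their centre line; the grasp point (between the pads) lies 19 mm behind it (ctrl.tcp_to_grasp is the distance from the TCP to the grasp point, in mm); z points along the fingers, y is the line along which they close (so a half turn about z gives the same grasp; the last joint's range is limited). The gripper opens to 85 mm and grips with 20 to 120 N. Pads are 22 mm wide; open, the fingers measure 114 mm over their backs; the gripper's body (76 mm by 85 mm) begins 54 mm behind the grasp point. The pads swing forward as they close: fully open they stand 13 mm farther back than shut.
Start: joints at [63.111, 35.231, -0.722, 81.555, 0.464, 63.22, -2.315], TCP at [278.513, -587.276, 231.297] pointing down, gripper open.
Joint ranges: [-178.69, 178.69], [-17.37, 117.87], [-77.05, 75.6], [15.02, 138.74], [-78.02, 258.01], [0.78, 113.62], [-162.83, 162.83]. Speed limits (degrees/s): [159.86, 159.86, 180, 180, 180, 180, 180].

## Interface

Orientations are given as a 3x3 rotation matrix whose columns are the frame's x, y, z axes.
In Python, from cell import ctrl, capture, silhouettes, landmark_of gives the robot as it stands. The module is installed in compiled form; this text tells all that it offers.
- The arm moves only by the shell command python3 -m handwheel 'ROWS'. ROWS is a JSON object of lists of equal length, an entry for each row: "travel": the shift along the tool's x, y, z in cm, a list of three; "rotation": the turn, a rotation vector about the tool's x, y, z in degrees, a list of three; "fingers": the opening, from 0 (shut) to 1 (fully open). A call has 1 to 5 rows; each row shifts and turns the commanded pose from where the row before left it, along the tool's axes as they then stand; what a row does not reach is not made up. A row lasts 1/8 s, in which the tool goes at most 62.5 mm and 10.7 degrees, less where a joint would pass 70% of its speed; a pose out of reach is approached as far as the arm can. A call is refused whole if a number of a shift passes 6.25 or a number of a turn 10.7, either way. A call with a gripper value outside its range is refused whole. The fingers move at their own pace and stop on an object; the grip force is fixed at half the most. Time passes only in rows, so rows that do not move let the fingers close. It gives the time, the measured TCP pose, the force, the opening and the grip force at its end, in the units of the state.
- ctrl.sense(): the state, without advancing time (a new reading comes with each control period).
- capture(name): name is "scene" or "side" or "wrist"; returns a dict with "pixels" (420x560x3 uint8, red, green, blue), "range_z" (420x560 float32, mm along the optical axis (not along the pixel's ray), 0 where there is no reading), "fx", "fy", "cx", "cy" (pixels), "dist" ([k1, k2, p1, p2, k3] as OpenCV has them; the pictures are not rectified), "R" (3x3) and "t" (3): a world point X has camera coordinates R X + t. Camera axes: x right, y down, z forward; pixel columns grow to the right and rows downward; lengths in mm; the calibration is good to about 2 mm. A picture is of the moment at which its call begins.
- ctrl.hand_in(): hands the job in; it is judged then, once.
Trained networks look in the newest picture that a camera, given by its name, has taken for a name from the list of things; names that differ only in an ending like _2 or _b are one class to them, and where a whole thing is asked for, a point or a joint stands for the part that bears it (a point fixed in the world has none). Each returns a list of dicts, best first, with "score" (0 to 1); they miss things now and then, are a little off and sometimes report something else, mostly with a low value. They report only what shows in the picture. A call takes as long as a camera call. They do not tell look-alikes from the thing itself.
- silhouettes(camera, thing): "pixels" (420x560 bool, what is visible of it) and "uv" ([column, row] in pixels, amid what is visible of it).
- landmark_of(camera, thing): "uv" ([column, row] in pixels: a listed point, or the origin of a listed thing).
The state is a dict: "clock": time; "qpos": joint angles; "qd": joint speeds; "joint_efforts": joint torques, N m; "tcp_pos": TCP position; "ee_rot": TCP orientation; "contact_force": force on the tool from outside, world axes, zero at the start; "wrist_torque": the same for the moment, N m; "width": finger opening in mm; "grasp_force": force on a finger pad.
Only numpy, scipy, OpenCV 4.12 (cv2) and the standard library are available. Lean on these libraries where they do the work, as an engineer would, in place of code of your own. Each camera call takes 0.05 s, during which the arm holds its last target. There are 200 camera calls.

## Working session

There is one attempt and no reset: what is moved stays moved. The work goes in short steps, Python scripts to look and compute and a shell command to move; the robot and the scene stay as the last step left them, time stands still between calls to the robot, and variables do not carry over. Pictures are saved under pics/ and viewed, at most 10 in all, crops included, and the job is handed in when it is done.

```bash
mkdir -p pics
cat > h.py <<'E'
import numpy as np, cv2, json
from cell import ctrl, capture, silhouettes, landmark_of
def K(c): return np.array([[c['fx'],0,c['cx']],[0,c['fy'],c['cy']],[0,0,1.]])
def ray(c,uv):
    p=cv2.undistortPoints(np.array([[uv]],float),K(c),np.array(c['dist'],float))[0,0]
    R=np.array(c['R']);t=np.array(c['t']); return -R.T@t, R.T@np.array([p[0],p[1],1.])
def atz(c,uv,z):
    o,d=ray(c,uv); return o+d*(z-o[2])/d[2]
def cloud(c,m):
    v,u=np.nonzero(m&(c['range_z']>0)); z=c['range_z'][v,u]
    p=cv2.undistortPoints(np.stack([u,v],1).astype(float)[:,None],K(c),np.array(c['dist'],float))[:,0]
    P=np.c_[p*z[:,None],z]; return (P-np.array(c['t']))@np.array(c['R'])
def save(c,n,box=None,s=1):
    im=c['pixels'][:,:,::-1]
    if box: im=im[box[1]:box[3],box[0]:box[2]]
    cv2.imwrite('pics/'+n,cv2.resize(im,None,fx=s,fy=s,interpolation=cv2.INTER_CUBIC))
E
python3 - <<'E'
from h import *
np.set_printoptions(precision=1,suppress=True)
print(ctrl.sense(), ctrl.tcp_to_grasp)
H={'coaster_empty':8,'coaster_taken':8,'tray_grip':127,'tray':0,'glass_b':30,'susan':0,'sugar_bowl':30,'dice_tower':0,'teapot':0,'jam_jar':0}
for n in ['scene','side']:
    c=capture(n); save(c,n+'.png')
    for k,z in H.items():
        for d in landmark_of(n,k)[:4]: print(n,k,round(d['score'],2),np.array(d['uv']),atz(c,d['uv'],z)[:2])
E
```

```text
{'clock': 0.0, 'qpos': array([63.1, 35.3, -0.7, 81.6,  0.5, 63.2, -2.3]), 'qd': array([ 0.1, -0. , -0. , -0. , -0.1, -0.1, -0.1]), 'joint_efforts': array([ -0. , -46.9,   0.3, -17.1,   0. ,   0. ,   0. ]), 'tcp_pos': array([ 278.2, -586.6,  230.1]), 'ee_rot': array([[ 0.9,  0.4, -0. ],
       [ 0.4, -0.9,  0. ],
       [-0. , -0. , -1. ]]), 'contact_force': array([-0.5, -0.4, -0.3]), 'wrist_torque': array([ 0., -0., -0.]), 'grasp_force': 0.0, 'width': 85.49966846513684} 18.700000000000003
scene coaster_empty 0.65 [292.8 324.8] [ 630.1 -188.8]
scene coaster_empty 0.65 [270.4 284.9] [497.7 -94.9]
scene coaster_empty 0.17 [253.2 296.9] [ 477.1 -160.7]
scene coaster_taken 0.69 [254.  295.8] [ 476.9 -156. ]
scene tray_grip 0.9 [269.4 287.4] [ 554.4 -186.6]
scene tray 0.7 [270.4 312. ] [ 547.8 -177.5]
scene glass_b 0.77 [297.9 230.5] [464.8 138.7]
scene susan 0.8 [317.2 230.3] [507.7 200.3]
scene susan 0.38 [294.  328.2] [ 636.  -192.4]
scene sugar_bowl 0.84 [255.1 184.8] [204.1 276.4]
scene sugar_bowl 0.78 [226.  275.7] [ 369.9 -147.5]
scene sugar_bowl 0.64 [348.1 157. ] [433.4 614.3]
sce
[... 314 characters left out ...]
ken 0.95 [303.1 181. ] [ 484.2 -178.7]
side tray_grip 0.88 [283.4 153. ] [ 572.3 -165.1]
side tray 0.7 [288.7 174.7] [ 557.5 -185. ]
side glass_b 0.88 [261.5 232.8] [463.  149.6]
side glass_b 0.81 [304.5 183. ] [ 463.1 -152.5]
side susan 0.8 [245.1 235.7] [519.9 174.7]
side susan 0.6 [288.  152.6] [ 634.6 -301.7]
side sugar_bowl 0.89 [225.  240.8] [550.9 250.5]
side sugar_bowl 0.69 [309.2 309.3] [163.8 319.7]
side sugar_bowl 0.64 [325.5 205.7] [333.7 -91.4]
side sugar_bowl 0.56 [174.2 353.2] [421.1 664.8]
side dice_tower 0.68 [321.3 131.4] [ 585.1 -513.2]
side teapot 0.97 [176.  293.4] [569.1 498.3]
side jam_jar 0.57 [282.1 139.9] [ 703.8 -361.2]
side jam_jar 0.53 [262.  229.9] [483.5 118.3]
```

View pics/scene.png

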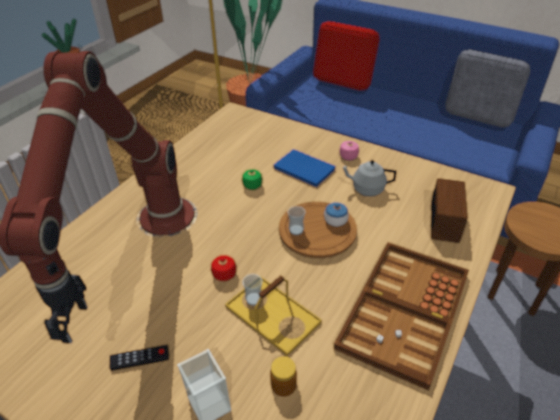

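View pics/side.png

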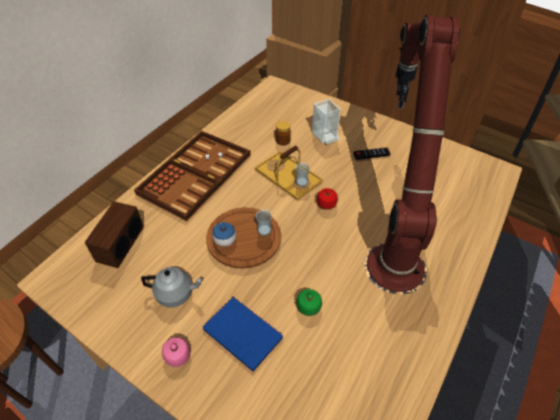

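Scene view: the tray is at (273,315), with one glass on it at (253,290) and the empty coaster at (291,324). The lazy Susan is at (317,230). Candidates:
- **Glasses:** (296,222) stands on the Susan, so it is glass_b. (253,290) is on the tray, so it is glass_a.
- **Sugar bowls:** the blue one on the Susan at (337,213) is meant. Green (253,180), red (224,268) and pink (349,150) are decoys.

The side view agrees. Next I'll measure more precisely and confirm with a crop.

Run:
```python
from h import *
np.set_printoptions(precision=1,suppress=True)
for n in ['scene','side']:
    c=capture(n)
    if n=='scene': save(c,'crop.png',(210,190,370,360),3.5)
    for k in ['glass_b','tray','susan','sugar_bowl','tray_grip']:
        for d in silhouettes(n,k)[:4]:
            P=cloud(c,d['pixels']); 
            if len(P)<10: print(n,k,'few');continue
            print(n,k,round(d['score'],2),np.array(d['uv']),len(P),'med',np.median(P,0),'lo',np.percentile(P,3,axis=0),'hi',np.percentile(P,97,axis=0))
    # susan top by plane z 30 and tray yellow pixels
    allP=cloud(c,np.ones((420,560),bool)); hsv=cv2.cvtColor(c['pixels'],cv2.COLOR_RGB2HSV)
    v,u=np.nonzero(c['range_z']>0); h=hsv[v,u]
    m=(abs(allP[:,0]-555)<180)&(abs(allP[:,1]+180)<130)
    y=m&(h[:,0]>19)&(h[:,0]<30)&(h[:,1]>170)&(allP[:,2]>2)&(allP[:,2]<25)
    r=cv2.minAreaRect(allP[y][:,:2].astype(np.float32)); print(n,'tray rect',y.sum(),r)
    s=(np.hypot(allP[:,0]-515,allP[:,1]-190)<190)&(abs(allP[:,2]-30)<8)
    print('susan',s.sum(),cv2.minEnclosingCircle(allP[s][:,:2].astype(np.float32)), allP[s].mean(0))
```

```text
scene glass_b 0.91 [297. 219.] 421 med [463.8 123.6  87.3] lo [435.6 107.5  35.3] hi [485.8 161.6 116. ]
scene glass_b 0.58 [251.9 287.3] 426 med [ 483.1 -174.3   70.3] lo [ 459.9 -196.5   28.3] hi [ 510.3 -144.7   95.1]
scene tray 0.55 [276.6 313.6] 3732 med [ 575.1 -195.5    9.8] lo [ 442.  -266.7    1.9] hi [ 680. -108.  133.]
scene susan 0.92 [317.2 233.8] 2792 med [526.7 157.6  29.4] lo [400.4  62.4  16.3] hi [635.6 291.   35.1]
scene sugar_bowl 0.92 [336.  212.1] 450 med [563.9 223.6  82.4] lo [526.6 203.1  34.9] hi [593.9 277.5  99.8]
scene sugar_bowl 0.87 [350.5 148.1] 347 med [425.2 636.2  45.7] lo [383.9 611.4  -1.9] hi [454.5 742.4  69.8]
scene sugar_bowl 0.61 [252.  178.6] 369 med [187.6 279.7  51.5] lo [131.4 256.   -1.8] hi [216.4 366.5  69. ]
scene sugar_bowl 0.61 [226.2 269.4] 533 med [ 360.  -141.9   55.1] lo [ 316.6 -167.6   17.5] hi [ 386.2 -102.1   72.7]
scene tray_grip 0.57 [276.8 316.1] 3700 med [ 575.3 -195.2    9.9] lo [ 439.6 -268.     3. ] hi [ 679.4 -110.6  133. ]
scene tray_grip 0.44 [370.4 179.1] 1098 med [584.7 465.9  74.4] lo [507.6 437.4  19.4] hi [647
[... 837 characters left out ...]
8 270.2  10.5] hi [206.9 340.3  74.7]
side sugar_bowl 0.74 [174.5 350.8] 658 med [408.4 664.4  57.9] lo [379.8 627.9   2.7] hi [450.6 695.9  73.8]
side sugar_bowl 0.67 [223.7 234.2] 451 med [541.4 260.6  84.9] lo [515.1 218.5  32.5] hi [584.3 287.  103.3]
side sugar_bowl 0.6 [326.2 198.9] 370 med [ 337.4 -106.4   54.2] lo [ 305.5 -153.8   16.5] hi [375.9 -84.1  71.3]
side tray_grip 0.88 [286.9 172.7] 1635 med [ 562.4 -168.7    8. ] lo [ 433.7 -279.3   -1.6] hi [678.1 -92.  132.4]
side tray rect 607 ((557.6654052734375, -179.05755615234375), (149.99118041992188, 249.28326416015625), 77.79678344726562)
susan 2759 ((513.8601684570312, 193.53134155273438), 137.72482299804688) [499.2 205.1  29.5]
```

View pics/crop.png

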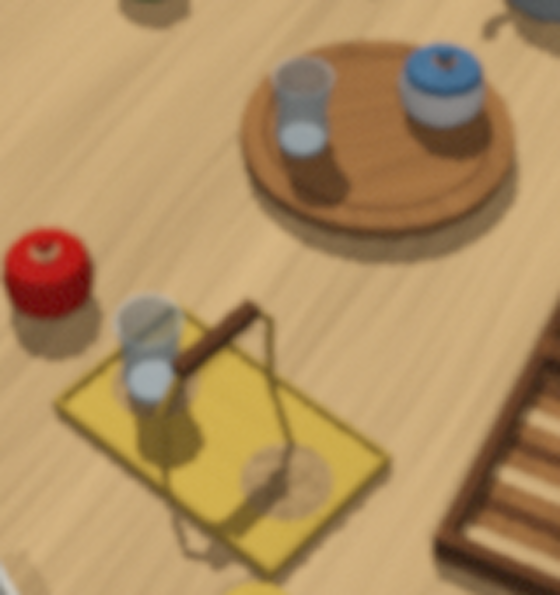

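The crop confirms it: the clear glass on the round Susan (crop pixel (303,110)) is glass_b. The one on the brass tray (150,350) is glass_a, and the empty coaster is at (287,482). Next I'll move above the Susan.

```bash
cat >> h.py <<'E'
def go(x,y,z,yaw):
    s=ctrl.sense();R=np.array(s['ee_rot']);p=np.array(s['tcp_pos'])
    c0=np.arctan2(R[1,0],R[0,0]);t=np.radians(yaw)
    T=np.array([[np.cos(t),np.sin(t),0],[np.sin(t),-np.cos(t),0],[0,0,-1]])
    print('clk',s['clock'],'p',p.round(1),'yaw',np.degrees(c0).round(1),'w',round(s['width'],1),'f',np.array(s['contact_force']).round(1),'g',s['grasp_force'])
    print('rotvec',np.degrees(cv2.Rodrigues(R.T@T)[0].ravel()).round(2),'then shift cm',(T.T@(np.array([x,y,z])-p)/10).round(2))
E
python3 -m handwheel '{"travel":[[0,0,-1.5],[0,0,-1.5],[0,0,0],[0,0,0],[0,0,0]],"rotation":[[0,0,-10],[0,0,-10],[0,0,0],[0,0,0],[0,0,0]],"fingers":[1,1,1,1,1]}'
python3 -c "from h import *; go(560,-250,260,45)"
```

```text
clock: 2.33
tcp_pos: [278.3, -586.8, 260.4]
ee_rot: [[0.703, 0.711, -0.001], [0.711, -0.703, 0.002], [0.0, -0.002, -1.0]]
contact_force: [-0.6, 0.9, -0.6]
width: 85.5
grasp_force: 0.0
clk 2.325 p [ 278.3 -586.8  260.4] yaw 45.3 w 85.5 f [-0.6  0.9 -0.6] g 0.0
rotvec [-0.1  -0.03  0.3 ] then shift cm [ 4.373e+01 -3.900e+00  4.000e-02]
```

```bash
python3 -m handwheel '{"travel":[[5.4,-0.5,0],[5.4,-0.5,0],[5.4,-0.5,0],[5.4,-0.5,0],[5.4,-0.5,0]],"rotation":[[0,0,0],[0,0,0],[0,0,0],[0,0,0],[0,0,0]],"fingers":[1,1,1,1,1]}' >/dev/null
python3 -m handwheel '{"travel":[[5.4,-0.5,0],[5.4,-0.5,0],[5.4,-0.5,0],[2.9,-4.9,0],[2.9,-4.9,0]],"rotation":[[0,0,0],[0,0,0],[0,0,0],[0,0,0],[0,0,0]],"fingers":[1,1,1,1,1]}' >/dev/null
python3 -m handwheel '{"travel":[[2.9,-4.9,0],[2.9,-4.9,0],[2.9,-4.9,0],[0,0,0],[0,0,0]],"rotation":[[0,0,0],[0,0,0],[0,0,0],[0,0,0],[0,0,0]],"fingers":[1,1,1,1,1]}'
python3 - <<'E'
from h import *
np.set_printoptions(precision=1,suppress=True)
go(460,137,260,45)
c=capture('wrist'); save(c,'w1.png'); print('cam',-np.array(c['R']).T@c['t'],np.array(c['R'])[2])
for k,z in [('glass_b',30),('sugar_bowl',30),('susan',0)]:
    for d in landmark_of('wrist',k)[:3]: print(k,round(d['score'],2),np.array(d['uv']),atz(c,d['uv'],z)[:2])
for d in silhouettes('wrist','glass_b')[:2]:
    P=cloud(c,d['pixels']);print(len(P),np.array(d['uv']))
    if len(P)>20: Q=P[(P[:,2]>105)]; print(len(Q),cv2.minEnclosingCircle(Q[:,:2].astype(np.float32)),np.percentile(P,[3,50,97],axis=0))
E
```

```text
clock: 4.2
tcp_pos: [481.0, 23.1, 261.2]
ee_rot: [[0.703, 0.711, -0.0], [0.711, -0.703, -0.001], [-0.001, 0.0, -1.0]]
contact_force: [0.1, -0.8, -0.2]
width: 85.6
grasp_force: 0.0
clk 4.2 p [481.   23.1 261.2] yaw 45.3 w 85.6 f [ 0.1 -0.8 -0.2] g 0.0
rotvec [0.  0.  0.3] then shift cm [ 6.6 -9.5  0.1]
cam [538.7  80.5 404.1] [-0.2 -0.2 -0.9]
glass_b 0.97 [190.4 112.3] [463.1 132.8]
glass_b 0.86 [381.6 275.9] [ 482.8 -157.2]
sugar_bowl 0.85 [284.  312.4] [ 361.7 -110.6]
sugar_bowl 0.54 [491.  293.6] [ 563.7 -272.2]
sugar_bowl 0.31 [384.4 272.9] [ 487.9 -156.4]
susan 0.93 [189.7  37.3] [514.5 187.4]
1031 [389.8 274.4]
14 ((517.2237548828125, -2.01530385017395), 2.8873214721679688) [[ 464.8 -178.    21.9]
 [ 498.2 -149.8   45.6]
 [ 509.8 -142.8   94.7]]
4791 [165.8 117.8]
1445 ((459.75164794921875, 135.61727905273438), 28.96303367614746) [[434.8 110.8  36.3]
 [452.1 141.8  85.4]
 [485.2 160.7 117. ]]
```

View pics/w1.png

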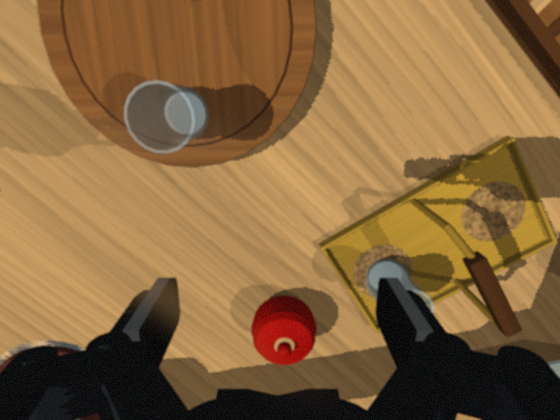

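Wrist view: the glass rim circle is at (163,117). The depth fit gives its centre at (460,135.5) with a radius of 29 mm, as specified. The red pot at (284,328) is a decoy. Moving over the glass now.

```bash
python3 -m handwheel '{"travel":[[2.2,-3.1,0],[2.2,-3.1,0],[2.0,-3.2,0],[0,0,0],[0,0,0]],"rotation":[[0,0,0],[0,0,0],[0,0,0],[0,0,0],[0,0,0]],"fingers":[1,1,1,1,1]}'
python3 -c "from h import *; go(460.5,135.2,72,45.3)"
```

```text
clock: 5.08
tcp_pos: [459.5, 133.9, 261.2]
ee_rot: [[0.704, 0.71, -0.0], [0.71, -0.704, -0.001], [-0.001, 0.001, -1.0]]
contact_force: [0.2, 0.3, -1.1]
width: 85.6
grasp_force: 0.0
clk 5.075 p [459.5 133.9 261.2] yaw 45.3 w 85.6 f [ 0.2  0.3 -1.1] g 0.0
rotvec [ 0.03  0.04 -0.03] then shift cm [ 0.16 -0.02 18.92]
```

```bash
python3 -m handwheel '{"travel":[[0.1,0,4.9],[0.06,0,4.9],[0,0,4],[0,0,3],[0,0,2.1]],"rotation":[[0,0,0],[0,0,0],[0,0,0],[0,0,0],[0,0,0]],"fingers":[1,1,1,1,1]}'
python3 -m handwheel '{"travel":[[0,0,0],[0,0,0],[0,0,0],[0,0,0],[0,0,0]],"rotation":[[0,0,0],[0,0,0],[0,0,0],[0,0,0],[0,0,0]],"fingers":[1,0.8,0.7,0.64,0.58]}'
python3 -m handwheel '{"travel":[[0,0,0],[0,0,0],[0,0,0],[0,0,0],[0,0,0]],"rotation":[[0,0,0],[0,0,0],[0,0,0],[0,0,0],[0,0,0]],"fingers":[0.58,0.58,0.58,0.58,0.58]}'
```

```text
clock: 5.7
tcp_pos: [460.5, 134.0, 70.8]
ee_rot: [[0.705, 0.709, -0.001], [0.709, -0.705, -0.002], [-0.002, 0.0, -1.0]]
contact_force: [-0.6, -0.1, 0.2]
width: 85.3
grasp_force: 0.0
clock: 6.32
tcp_pos: [461.3, 136.4, 73.7]
ee_rot: [[0.703, 0.712, 0.003], [0.712, -0.703, 0.001], [0.002, 0.002, -1.0]]
contact_force: [-0.1, -1.3, 7.0]
width: 54.0
grasp_force: 60.4
clock: 6.95
tcp_pos: [461.3, 136.4, 73.7]
ee_rot: [[0.702, 0.712, 0.003], [0.712, -0.702, 0.0], [0.002, 0.002, -1.0]]
contact_force: [-0.6, -1.0, 6.9]
width: 54.7
grasp_force: 60.4
```

```bash
python3 -m handwheel '{"travel":[[0,0,-0.5],[0,0,-1],[0,0,-2],[0,0,-2],[0,0,0]],"rotation":[[0,0,0],[0,0,0],[0,0,0],[0,0,0],[0,0,0]],"fingers":[0.55,0.55,0.55,0.55,0.55]}'
python3 -m handwheel '{"travel":[[0,0,-3],[0,0,-4],[0,0,-4],[0,0,-2],[0,0,0]],"rotation":[[0,0,0],[0,0,0],[0,0,0],[0,0,0],[0,0,0]],"fingers":[0.55,0.55,0.55,0.55,0.55]}'
python3 - <<'E'
from h import *
c=capture('side'); save(c,'s2.png',(180,120,360,270),4)
c=capture('wrist'); save(c,'w2.png')
E
```

```text
clock: 7.58
tcp_pos: [461.2, 136.7, 128.8]
ee_rot: [[0.703, 0.712, 0.004], [0.712, -0.703, 0.001], [0.003, 0.002, -1.0]]
contact_force: [0.4, 0.3, -1.1]
width: 54.3
grasp_force: 62.7
clock: 8.2
tcp_pos: [460.7, 136.5, 257.9]
ee_rot: [[0.703, 0.712, 0.002], [0.712, -0.703, 0.001], [0.002, 0.001, -1.0]]
contact_force: [0.2, 0.2, -1.2]
width: 54.2
grasp_force: 63.0
```

View pics/s2.png

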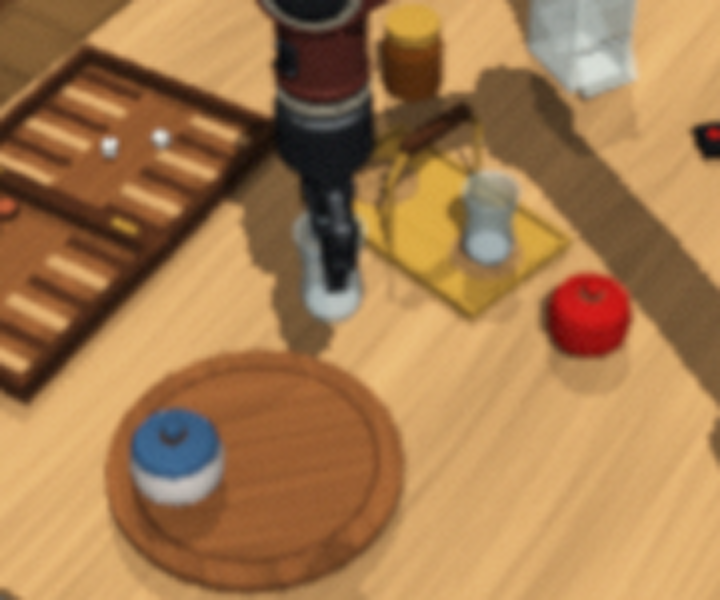

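View pics/w2.png

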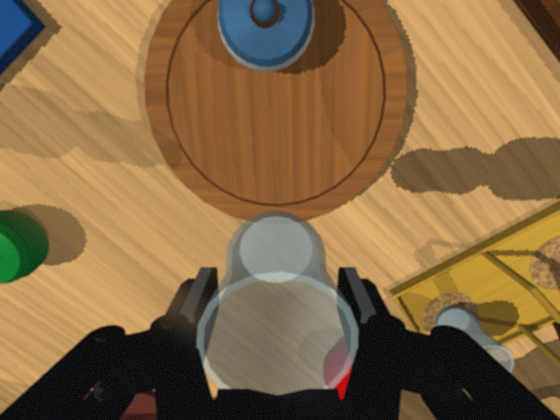

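The side view (crop) shows the glass upright in the fingers at (330,265), with the sugar bowl standing at (177,455). The wrist view shows the rim centred at (278,340) between the pads. Next I'll turn toward the tray and re-measure.

```bash
python3 -m handwheel '{"travel":[[0,0,0],[0,0,0],[0,0,0],[0,0,0],[0,0,0]],"rotation":[[0,0,9.6],[0,0,9.6],[0,0,9.6],[0,0,9.6],[0,0,9.6]],"fingers":[0.55,0.55,0.55,0.55,0.55]}' >/dev/null
python3 -m handwheel '{"travel":[[0,0,0],[3.4,4.2,0],[3.4,4.2,0],[3.4,4.2,0],[3.4,4.2,0]],"rotation":[[0,0,9.5],[0,0,0],[0,0,0],[0,0,0],[0,0,0]],"fingers":[0.55,0.55,0.55,0.55,0.55]}'  >/dev/null
python3 -m handwheel '{"travel":[[0,0,0],[0,0,0],[0,0,0],[0,0,0],[0,0,0]],"rotation":[[0,0,0],[0,0,0],[0,0,0],[0,0,0],[0,0,0]],"fingers":[0.55,0.55,0.55,0.55,0.55]}' >/dev/null
python3 - <<'E'
from h import *
np.set_printoptions(precision=1,suppress=True)
go(631,-197,160,-12.2)
c=capture('wrist'); save(c,'w3.png')
for k,z in [('coaster_empty',8),('coaster_taken',8),('tray_grip',127),('tray',0),('glass_b',8)]:
    for d in landmark_of('wrist',k)[:3]: print(k,round(d['score'],2),np.array(d['uv']),atz(c,d['uv'],z)[:2])
for d in silhouettes('wrist','glass_b')[:2]:
    P=cloud(c,d['pixels']);print(len(P),np.array(d['uv']),np.percentile(P,[1,50,99],axis=0))
    Q=P[P[:,2]>np.percentile(P[:,2],99)-6];print(len(Q),cv2.minEnclosingCircle(Q[:,:2].astype(np.float32)))
P=cloud(c,np.ones((420,560),bool)); v,u=np.nonzero(c['range_z']>0); h=cv2.cvtColor(c['pixels'],cv2.COLOR_RGB2HSV)[v,u]
m=(abs(P[:,0]-558)<170)&(abs(P[:,1]+180)<130)&(abs(P[:,2]-12)<8)&(h[:,0]>19)&(h[:,0]<30)&(h[:,1]>170)
print(m.sum(),cv2.minAreaRect(P[m][:,:2].astype(np.float32)))
g=(abs(P[:,0]-558)<80)&(abs(P[:,1]+180)<80)&(abs(P[:,2]-130)<9); print('bar',g.sum(),g.any() and cv2.minAreaRect(P[g][:,:2].astype(np.float32)))
E
```

```text
clk 10.175 p [557.8 -55.7 257.5] yaw -12.0 w 54.4 f [ 0.9 -0.3  0. ] g 63.012551591091324
rotvec [-0.  -0.   0.1] then shift cm [10.1 12.3  9.8]
coaster_empty 0.56 [393.2  78.5] [ 629.7 -197.4]
coaster_taken 0.72 [380.  209.1] [ 486.9 -166.5]
tray_grip 0.74 [431.  172.7] [ 554.8 -182.1]
tray 0.56 [382.7 146.9] [ 558.4 -180.3]
glass_b 0.8 [383.7 208.7] [ 486.5 -170.9]
glass_b 0.57 [277.4 246.5] [464.8 -36.1]
28893 [387.  123.5] [[ 446.7 -272.2    6.5]
 [ 584.1 -182.5    8.9]
 [ 685.1  -97.4  136. ]]
2383 ((557.9193115234375, -181.42913818359375), 45.08217239379883)
3842 [398.9 230.7] [[ 455.9 -201.8    8.3]
 [ 476.3 -172.3   66.9]
 [ 511.1 -142.2   95.1]]
776 ((483.9316101074219, -169.01422119140625), 29.16869354248047)
18991 ((558.4374389648438, -181.67971801757812), (149.6326446533203, 247.17530822753906), 77.90084075927734)
bar 2734 ((558.227294921875, -179.55435180664062), (94.86763000488281, 16.31329345703125), 77.93949127197266)
```

View pics/w3.png

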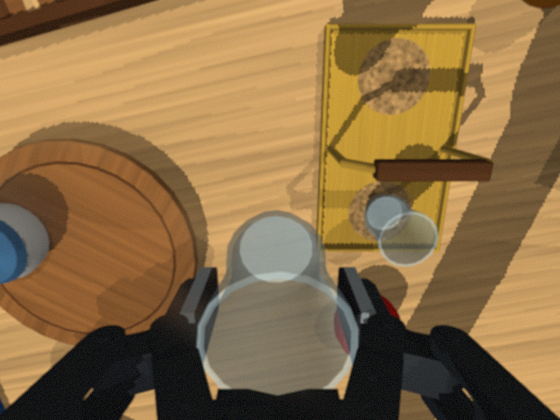

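The wrist view shows the empty coaster at (393,77), the taken one at (378,212), the bar at (432,170) and the held glass's rim at (278,340). The rectangle fit puts the tray centre at (558.3,-181), yaw -12.1°. Next is the offset of the held glass from the tool.

Run:
```python
from h import *
np.set_printoptions(precision=1,suppress=True)
c=capture('wrist'); s=ctrl.sense(); R=np.array(s['ee_rot']);p=np.array(s['tcp_pos'])
m=np.zeros((420,560),bool); m[205:390,195:360]=True
P=(cloud(c,m)-p)@R; P=P[(P[:,2]<110)&(np.hypot(P[:,0],P[:,1])<45)]
print(len(P),np.percentile(P,[1,50,99],axis=0))
h,e=np.histogram(P[:,2],bins=np.arange(-70,90,10));print(list(zip(e,h)))
for lo in (np.percentile(P[:,2],0.5),):
    Q=P[P[:,2]<lo+5]; print('rim',len(Q),lo,cv2.minEnclosingCircle(Q[:,:2].astype(np.float32)))
b=P[P[:,2]>np.percentile(P[:,2],99)-6]; print('low',len(b),b[:,2].mean(),cv2.minEnclosingCircle(b[:,:2].astype(np.float32)))
go(631,-197,160,-12.1)
```

```text
24210 [[-25.5 -29.3 -77.7]
 [ -7.2  -0.  -24. ]
 [ 27.   29.9  32.8]]
[(np.int64(-70), np.int64(97)), (np.int64(-60), np.int64(1)), (np.int64(-50), np.int64(3686)), (np.int64(-40), np.int64(4985)), (np.int64(-30), np.int64(4153)), (np.int64(-20), np.int64(3330)), (np.int64(-10), np.int64(2261)), (np.int64(0), np.int64(1839)), (np.int64(10), np.int64(1553)), (np.int64(20), np.int64(1148)), (np.int64(30), np.int64(425)), (np.int64(40), np.int64(9)), (np.int64(50), np.int64(0)), (np.int64(60), np.int64(0)), (np.int64(70), np.int64(0))]
rim 491 -78.98257900905473 ((16.924312591552734, 0.2584981918334961), 20.454174041748047)
low 693 31.56966533517544 ((-0.00836354959756136, -0.5339211225509644), 25.41042137145996)
clk 10.575 p [557.9 -56.6 257.4] yaw -12.1 w 54.2 f [-0.2 -0.6 -0.7] g 63.01299290309544
rotvec [-0. -0. -0.] then shift cm [10.1 12.2  9.7]
```

```bash
python3 -m handwheel '{"travel":[[3.4,4.1,0],[3.4,4.1,0],[3.3,4.0,0],[0,0,0],[0,0,0]],"rotation":[[0,0,0],[0,0,0],[0,0,0],[0,0,0],[0,0,0]],"fingers":[0.55,0.55,0.55,0.55,0.55]}'
python3 -c "from h import *; go(631,-197,60,-12.1)"
```

```text
clock: 11.2
tcp_pos: [630.8, -196.3, 256.8]
ee_rot: [[0.978, -0.21, -0.001], [-0.21, -0.978, 0.001], [-0.001, -0.001, -1.0]]
contact_force: [-0.4, 0.1, -1.7]
width: 54.3
grasp_force: 63.1
clk 11.2 p [ 630.8 -196.3  256.8] yaw -12.1 w 54.3 f [-0.4  0.1 -1.7] g 63.094510842202
rotvec [-0.07  0.06 -0.02] then shift cm [ 0.03  0.06 19.68]
```

```bash
python3 -m handwheel '{"travel":[[0,0.05,4],[0,0,5],[0,0,5],[0,0,4],[0,0,1.6]],"rotation":[[0,0,0],[0,0,0],[0,0,0],[0,0,0],[0,0,0]],"fingers":[0.55,0.55,0.55,0.55,0.55]}'
python3 -m handwheel '{"travel":[[0,0,0],[0,0,0.2],[0,0,0.1],[0,0,0.1],[0,0,0]],"rotation":[[0,0,0],[0,0,0],[0,0,0],[0,0,0],[0,0,0]],"fingers":[0.55,0.55,0.55,0.55,0.55]}'
python3 -m handwheel '{"travel":[[0,0,0.1],[0,0,0.1],[0,0,0]],"rotation":[[0,0,0],[0,0,0],[0,0,0]],"fingers":[0.55,0.55,0.55]}'
```

```text
clock: 11.82
tcp_pos: [629.4, -194.8, 59.2]
ee_rot: [[0.978, -0.208, -0.004], [-0.208, -0.978, 0.003], [-0.005, -0.002, -1.0]]
contact_force: [0.4, 0.5, -0.4]
width: 54.5
grasp_force: 63.1
clock: 12.45
tcp_pos: [631.0, -197.6, 57.7]
ee_rot: [[0.978, -0.21, 0.001], [-0.21, -0.978, -0.0], [0.001, -0.0, -1.0]]
contact_force: [0.2, -0.3, -1.6]
width: 54.2
grasp_force: 63.1
clock: 12.82
tcp_pos: [630.8, -197.5, 55.1]
ee_rot: [[0.978, -0.21, -0.0], [-0.21, -0.978, 0.0], [-0.0, -0.0, -1.0]]
contact_force: [0.5, -0.6, -1.1]
width: 54.1
grasp_force: 63.1
```

```bash
python3 -m handwheel '{"travel":[[0,0,0.1],[0,0,0.1],[0,0,0]],"rotation":[[0,0,0],[0,0,0],[0,0,0]],"fingers":[0.55,0.55,0.55]}'
python3 -m handwheel '{"travel":[[0,0,0.1],[0,0,0],[0,0,0]],"rotation":[[0,0,0],[0,0,0],[0,0,0]],"fingers":[0.55,0.55,0.55]}'
```

```text
clock: 13.2
tcp_pos: [630.8, -197.4, 53.2]
ee_rot: [[0.978, -0.21, -0.0], [-0.21, -0.978, 0.0], [-0.0, -0.0, -1.0]]
contact_force: [-0.1, -0.5, -1.2]
width: 54.4
grasp_force: 63.1
clock: 13.58
tcp_pos: [630.9, -197.5, 52.4]
ee_rot: [[0.978, -0.21, 0.0], [-0.21, -0.978, 0.0], [0.0, -0.0, -1.0]]
contact_force: [0.2, 0.6, -1.2]
width: 54.1
grasp_force: 63.1
```

```bash
python3 -m handwheel '{"travel":[[0,0,0.1],[0,0,0],[0,0,0]],"rotation":[[0,0,0],[0,0,0],[0,0,0]],"fingers":[0.55,0.55,0.55]}'
python3 -m handwheel '{"travel":[[0,0,0.1],[0,0,0],[0,0,0]],"rotation":[[0,0,0],[0,0,0],[0,0,0]],"fingers":[0.55,0.55,0.55]}'
```

```text
clock: 13.95
tcp_pos: [631.3, -197.5, 51.9]
ee_rot: [[0.978, -0.21, 0.001], [-0.21, -0.978, -0.0], [0.001, -0.0, -1.0]]
contact_force: [-1.3, 0.6, 3.5]
width: 53.9
grasp_force: 62.9
clock: 14.32
tcp_pos: [631.6, -197.6, 51.9]
ee_rot: [[0.978, -0.21, 0.002], [-0.21, -0.978, -0.0], [0.002, -0.0, -1.0]]
contact_force: [-2.1, 1.4, 7.2]
width: 54.4
grasp_force: 62.6
```

Contact at z 52, as predicted. Now I'll release gently and rise.

```bash
python3 -m handwheel '{"travel":[[0,0,-0.1],[0,0,0],[0,0,0],[0,0,0],[0,0,0]],"rotation":[[0,0,0],[0,0,0],[0,0,0],[0,0,0],[0,0,0]],"fingers":[0.55,0.66,0.72,0.8,0.9]}'
python3 -m handwheel '{"travel":[[0,0,0],[0,0,0],[0,0,0],[0,0,-1],[0,0,-2]],"rotation":[[0,0,0],[0,0,0],[0,0,0],[0,0,0],[0,0,0]],"fingers":[1,1,1,1,1]}'
python3 -m handwheel '{"travel":[[0,0,-4],[0,0,-5],[0,0,-5],[0,0,-4],[0,0,0]],"rotation":[[0,0,0],[0,0,0],[0,0,0],[0,0,0],[0,0,0]],"fingers":[1,1,1,1,1]}'
python3 - <<'E'
from h import *
np.set_printoptions(precision=1,suppress=True)
go(558.3,-181,260,77.9)
for n in ['scene','side']:
    c=capture(n)
    for d in silhouettes(n,'glass_b')[:4]:
        P=cloud(c,d['pixels']);z=np.percentile(P[:,2],98)
        Q=P[P[:,2]>z-6];print(n,round(d['score'],2),np.array(d['uv']),len(P),z,cv2.minEnclosingCircle(Q[:,:2].astype(np.float32)))
    P=cloud(c,np.ones((420,560),bool)); 
    g=(abs(P[:,0]-558)<80)&(abs(P[:,1]+180)<80)&(abs(P[:,2]-130)<9); print('bar',g.sum(),g.any() and cv2.minAreaRect(P[g][:,:2].astype(np.float32)))
save(c,'s4.png',(230,110,350,210),5)
E
```

```text
clock: 14.95
tcp_pos: [630.8, -197.5, 51.1]
ee_rot: [[0.978, -0.21, -0.0], [-0.21, -0.978, 0.0], [-0.0, -0.0, -1.0]]
contact_force: [0.1, 0.6, 0.2]
width: 77.0
grasp_force: 0.0
clock: 15.58
tcp_pos: [630.4, -197.3, 81.7]
ee_rot: [[0.978, -0.21, -0.001], [-0.21, -0.978, 0.001], [-0.002, -0.0, -1.0]]
contact_force: [-0.7, 0.6, 1.0]
width: 85.5
grasp_force: 0.0
clock: 16.2
tcp_pos: [633.1, -198.4, 267.9]
ee_rot: [[0.978, -0.21, 0.011], [-0.21, -0.978, -0.003], [0.012, 0.001, -1.0]]
contact_force: [-0.7, 0.8, -0.2]
width: 85.4
grasp_force: 0.0
clk 16.2 p [ 633.1 -198.4  267.9] yaw -12.1 w 85.4 f [-0.7  0.8 -0.2] g 0.0
rotvec [  0.6  -0.5 -90. ] then shift cm [ 0.1 -7.7  0.8]
scene 0.94 [293.8 315.4] 576 97.15327146557699 ((631.2279052734375, -195.75404357910156), 30.092557907104492)
scene 0.76 [250.  289.9] 439 95.22766825150488 ((486.5854187011719, -168.10643005371094), 31.414283752441406)
bar 215 ((559.1572875976562, -183.6731414794922), (90.24595642089844, 18.7133846282959), 76.73046875)
side 0.85 [302.1 176.7] 300 95.38864792787963 ((483.0312194824219, -166.5712432861328), 30.254247665405273)
side 0.8 [273.4 155.5] 202 95.53785649792431 ((628.6302490234375, -193.45901489257812), 32.01673889160156)
bar 103 ((557.9830322265625, -177.4432373046875), (94.18074798583984, 22.289886474609375), 79.3675765991211)
```

View pics/s4.png

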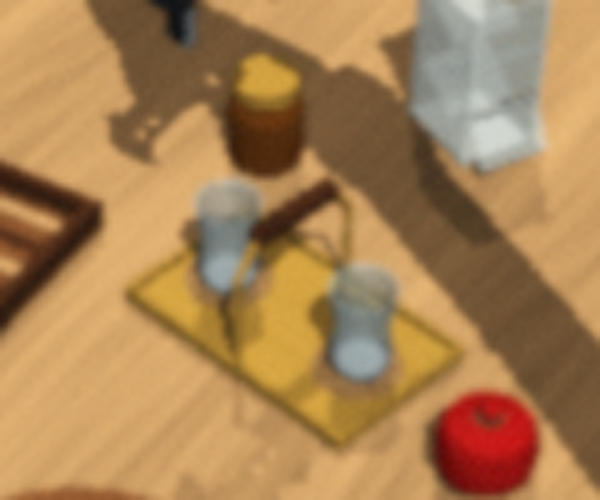

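Crop: both glasses stand upright on their coasters at (228,235) and (362,325), and the bar at (293,212) is free. Rotating and moving over the handle.

```bash
python3 -m handwheel '{"travel":[[0,0,0],[0,0,0],[0,0,0],[0,0,0],[0,0,0]],"rotation":[[0,0,-10],[0,0,-10],[0,0,-10],[0,0,-10],[0,0,-10]],"fingers":[0.6,0.6,0.6,0.6,0.6]}' >/dev/null
python3 -m handwheel '{"travel":[[0,0,0],[0,0,0],[0,0,0],[0,0,0],[0,0,0]],"rotation":[[0,0,-10],[0,0,-10],[0,0,-10],[0,0,-10],[0,0,0]],"fingers":[0.6,0.6,0.6,0.6,0.6]}' >/dev/null
python3 -m handwheel '{"travel":[[0,-3.8,0],[0,-3.7,0],[0,0,0],[0,0,0]],"rotation":[[0,0,0],[0,0,0],[0,0,0],[0,0,0]],"fingers":[0.6,0.6,0.6,0.6]}' >/dev/null
python3 - <<'E'
from h import *
np.set_printoptions(precision=1,suppress=True)
go(558.3,-181,108,77.9)
c=capture('wrist'); P=cloud(c,np.ones((420,560),bool)); 
g=(abs(P[:,0]-558)<80)&(abs(P[:,1]+180)<80)&(abs(P[:,2]-130)<9); print('bar',g.sum(),g.any() and cv2.minAreaRect(P[g][:,:2].astype(np.float32)),g.any() and np.percentile(P[g],[50,98],axis=0)[:,2])
E
```

```text
clk 18.15 p [ 558.1 -181.9  261.3] yaw 77.8 w 51.0 f [ 0.2 -0.6  0.2] g 0.0
rotvec [ 0.  -0.  -0.1] then shift cm [ 0.1 -0.  15.3]
bar 2115 ((558.0465087890625, -179.60211181640625), (93.6409683227539, 16.012901306152344), 77.42237091064453) [135.3 136.7]
```

```bash
python3 -m handwheel '{"travel":[[0.1,0,4],[0,0,4],[0,0,3.5],[0,0,2.5],[0,0,1.3]],"rotation":[[0,0,0],[0,0,0],[0,0,0],[0,0,0],[0,0,0]],"fingers":[0.6,0.6,0.6,0.6,0.6]}'
python3 -m handwheel '{"travel":[[0,0,0],[0,0,0],[0,0,0],[0,0,0],[0,0,0]],"rotation":[[0,0,0],[0,0,0],[0,0,0],[0,0,0],[0,0,0]],"fingers":[0.6,0.4,0.3,0.25,0.2]}'
python3 -m handwheel '{"travel":[[0,0,0],[0,0,0],[0,0,0],[0,0,0],[0,0,0]],"rotation":[[0,0,0],[0,0,0],[0,0,0],[0,0,0],[0,0,0]],"fingers":[0.1,0,0,0,0]}'
```

```text
clock: 18.82
tcp_pos: [558.0, -180.7, 106.4]
ee_rot: [[0.211, 0.978, -0.002], [0.978, -0.211, 0.001], [0.0, -0.002, -1.0]]
contact_force: [-0.0, 0.6, 0.6]
width: 51.3
grasp_force: 0.0
clock: 19.45
tcp_pos: [557.8, -180.8, 108.7]
ee_rot: [[0.21, 0.978, 0.0], [0.978, -0.21, -0.0], [-0.0, 0.0, -1.0]]
contact_force: [-0.8, -0.1, -0.0]
width: 16.9
grasp_force: 0.0
clock: 20.08
tcp_pos: [557.7, -180.8, 108.8]
ee_rot: [[0.21, 0.978, -0.0], [0.978, -0.21, -0.0], [-0.0, -0.0, -1.0]]
contact_force: [-1.9, -0.3, 5.4]
width: 15.1
grasp_force: 61.6
```

Gripped at 15 mm, which matches the bar. Now a slow lift.

```bash
python3 -m handwheel '{"travel":[[0,0,-0.2],[0,0,-0.3],[0,0,-0.4],[0,0,-0.4],[0,0,-0.4]],"rotation":[[0,0,0],[0,0,0],[0,0,0],[0,0,0],[0,0,0]],"fingers":[0,0,0,0,0]}'
python3 -m handwheel '{"travel":[[0,0,-0.5],[0,0,-0.6],[0,0,-0.6],[0,0,-0.6],[0,0,-0.6]],"rotation":[[0,0,0],[0,0,0],[0,0,0],[0,0,0],[0,0,0]],"fingers":[0,0,0,0,0]}'
python3 - <<'E'
from h import *
np.set_printoptions(precision=1,suppress=True)
for n in ['scene','side']:
    c=capture(n)
    if n=='side': save(c,'s5.png',(200,70,360,210),4)
    for d in silhouettes(n,'glass_b')[:4]:
        P=cloud(c,d['pixels']);z=np.percentile(P[:,2],98)
        Q=P[P[:,2]>z-6];print(n,round(d['score'],2),np.array(d['uv']),len(P),z,cv2.minEnclosingCircle(Q[:,:2].astype(np.float32)))
E
```

```text
clock: 20.7
tcp_pos: [557.8, -180.7, 125.5]
ee_rot: [[0.21, 0.978, 0.0], [0.978, -0.21, 0.0], [0.0, 0.0, -1.0]]
contact_force: [0.4, -0.5, -5.4]
width: 14.9
grasp_force: 60.0
clock: 21.32
tcp_pos: [557.7, -180.7, 154.8]
ee_rot: [[0.21, 0.978, 0.0], [0.978, -0.21, 0.0], [0.0, 0.0, -1.0]]
contact_force: [-0.8, -0.4, -6.1]
width: 14.9
grasp_force: 60.0
scene 0.81 [249.  278.8] 510 146.16477816630874 ((506.31304931640625, -193.94549560546875), 58.08373260498047)
scene 0.62 [293.1 306.2] 574 142.54344178737833 ((632.444580078125, -196.51123046875), 28.949968338012695)
scene 0.52 [269.6 309. ] 2925 178.89996224881247 ((553.8241577148438, -205.73583984375), 23.498920440673828)
side 0.82 [271.7 145.4] 224 141.5069831510853 ((607.193603515625, -172.47117614746094), 61.06761932373047)
side 0.65 [303.1 165.4] 302 140.4941551571206 ((484.4722900390625, -166.94253540039062), 31.5795955657959)
```

View pics/s5.png

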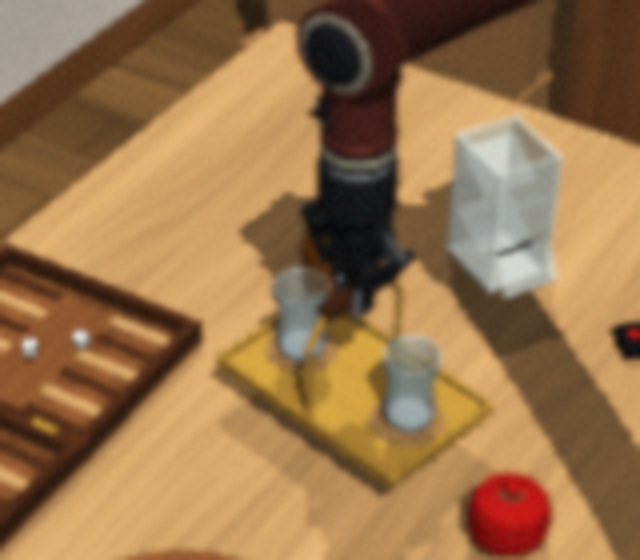

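The crop shows the tray level in the air, with the glasses standing at (300,315) and (410,385). Raising it to about 12 cm.

```bash
python3 -m handwheel '{"travel":[[0,0,-0.4],[0,0,-0.6],[0,0,-0.7],[0,0,-0.7],[0,0,-0.7]],"rotation":[[0,0,0],[0,0,0],[0,0,0],[0,0,0],[0,0,0]],"fingers":[0,0,0,0,0]}'
python3 -m handwheel '{"travel":[[0,0,-0.7],[0,0,-0.7],[0,0,-0.7],[0,0,-0.7],[0,0,-0.6]],"rotation":[[0,0,0],[0,0,0],[0,0,0],[0,0,0],[0,0,0]],"fingers":[0,0,0,0,0]}'
python3 -m handwheel '{"travel":[[0,0,-0.4],[0,0,-0.3],[0,0,-0.2],[0,0,0],[0,0,0]],"rotation":[[0,0,0],[0,0,0],[0,0,0],[0,0,0],[0,0,0]],"fingers":[0,0,0,0,0]}'
python3 -m handwheel '{"travel":[[0,0,0],[0,0,0],[0,0,0],[0,0,0],[0,0,0]],"rotation":[[0,0,0],[0,0,0],[0,0,0],[0,0,0],[0,0,0]],"fingers":[0,0,0,0,0]}'
python3 - <<'E'
from h import *
np.set_printoptions(precision=2,suppress=True)
for n in ['scene','side']:
    c=capture(n); P=cloud(c,np.ones((420,560),bool)); v,u=np.nonzero(c['range_z']>0); h=cv2.cvtColor(c['pixels'],cv2.COLOR_RGB2HSV)[v,u]
    m=(abs(P[:,0]-558)<150)&(abs(P[:,1]+180)<120)&(abs(P[:,2]-130)<25)&(h[:,0]>19)&(h[:,0]<30)&(h[:,1]>170)
    Q=P[m]; a=np.linalg.lstsq(np.c_[Q[:,:2]-[558,-181],np.ones(len(Q))],Q[:,2],rcond=None)[0]; print(n,len(Q),'slope deg',np.degrees(a[:2]),'floor z',a[2])
    for d in silhouettes(n,'glass_b')[:3]:
        P=cloud(c,d['pixels']);z=np.percentile(P[:,2],97); Q=P[(P[:,2]>z-7)]; print(np.array(d['uv']),z,np.median(P,0))
E
```

```text
clock: 22.15
tcp_pos: [557.8, -180.8, 186.0]
ee_rot: [[0.21, 0.978, 0.0], [0.978, -0.21, -0.0], [0.0, 0.0, -1.0]]
contact_force: [0.4, -1.3, -6.1]
width: 15.1
grasp_force: 60.0
clock: 22.78
tcp_pos: [557.8, -180.8, 219.8]
ee_rot: [[0.21, 0.978, 0.0], [0.978, -0.21, 0.0], [0.0, 0.0, -1.0]]
contact_force: [-0.5, 0.4, -5.1]
width: 14.6
grasp_force: 60.0
clock: 23.4
tcp_pos: [557.6, -180.8, 228.1]
ee_rot: [[0.21, 0.978, -0.0], [0.978, -0.21, 0.0], [0.0, -0.0, -1.0]]
contact_force: [-0.2, 0.2, -5.8]
width: 15.0
grasp_force: 60.0
clock: 24.02
tcp_pos: [557.8, -180.8, 228.3]
ee_rot: [[0.21, 0.978, 0.0], [0.978, -0.21, 0.0], [0.0, 0.0, -1.0]]
contact_force: [0.3, -0.0, -5.8]
width: 15.1
grasp_force: 60.0
scene 48 slope deg [-0.87 -3.35] floor z 128.5727696893206
[247.8 262.4] 215.16887241945457 [ 486.52 -179.13  189.92]
[371.5 178.7] 118.7603932159909 [585.49 466.44  74.16]
[291.3 287.7] 213.6540877284283 [ 633.4  -202.27  185.49]
side 553 slope deg [0.06 1.  ] floor z 127.24242867807601
[274.9 135.2] 227.00451702529642 [ 624.8  -179.31  193.36]
[306.6 152.3] 213.69090473754886 [ 480.36 -154.92  186.86]
```

```bash
python3 -c "from cell import ctrl; print(ctrl.hand_in())"
```

```text
the job is handed in; nothing more can be done
None
```

The tea glass is on the empty coaster, and the tray hangs level and still about 12 cm above the table with both glasses upright; I handed the job in at about 24 s, but the hand-in returned no verdict.

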